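# Slide a sharpening stone out of its tray and set it in the holder

## Task

Get the sharpening stone ready for use: it lies sunk in its bamboo tray, where it cannot be grasped, so press moderately on its top with a fingertip, by feel, and slide it out of the tray's open end until 4 to 5 cm of it overhang, still lying flat on the tray. Then pinch the overhanging end firmly, lift the stone away and lay it gently and squarely on the metal holder, flat on the bar between the two end stops. The stone is brittle: never press it hard, drop it or let it fall on the worktop, and leave the tin, spice jar and salt shaker where they are.

Things in the scene. Friction and masses are not known exactly. Their poses are not given: they have to be found in the camera images.
- stone: flat sharpening stone, 140 (x) x 56 (y) x 8 mm, red top, grey underside, 125-200 g; origin: centre of underside. Starts in the tray's channel, x along the tray's x. A steady press of 7 to 10 N drags it, a lighter one may slip; a press over 12 N (15 N on the tray's floor with its weight), or 25 N on the holder, chips it: go by felt force. Pinch it firmly (35 N). It tips off if over 70 mm overhang
- tray: bamboo box, fixed, 164 (x, -80 to +84) x 72 x 49.5 mm high; origin on the worktop. Channel along x, 60 mm wide, open at x = -80 mm (towards the robot), closed at x = +78. Cork floor 40 mm above the origin, hinged at the mouth, sprung level: soft at the back (under 2 N/mm), far stiffer near the mouth. A sprung stud in the +y rail (x = -10) brakes the stone. Rails 1.5 mm above the stone's top
- tray_pad: the tray's floor: cork-topped board 157 x 46 x 4 mm; origin at its hinge, under the middle of its edge at the mouth (36 mm above the worktop), x along the channel towards the back; level unless pressed, then its back sinks
- tray_mouth (a point): middle of the channel floor's edge at the tray's open end; axes as the tray's
- holder: aluminium bar on black rubber feet, fixed, 174 (x) x 44 mm (y), seat 35 mm above its origin (underside centre, on the worktop); black end stops rise 7 mm above the seat, 150 mm apart along x (-75 to +75). Sides open: the stone is 6 mm wider than the bar each side, so fingers pass beside it. A small clamp screw at the -x end is not used
- holder_seat (a point): centre of the holder's seat surface, where the centre of the stone's underside belongs; the stone's x along the holder's x, either way round
- tin: green and white food tin, 76 mm across, 58 mm high, origin at its underside; bystander
- spice_jar: glass spice jar with black cap, 41 mm across, 105 mm high, origin at its underside; bystander
- salt_shaker: grey salt shaker, 44 mm across, 90 mm high, origin at its underside; bystander
Not all that is in view belongs to the job. What is shaped like the stone but purple is not meant.

How it is judged:
On the way, in this order (a step that is already met when the one before it is completed fails the run):
1. the stone overhangs the open end of the tray by at least 28 mm, lying flat on the tray (x of stone in the frame of tray below -0.038 m and z of stone in the frame of tray between 0.036 and 0.043 m and angle between stone's own z axis and vertical below 0.06 rad), for 0.2 s.
2. the stone is held by the fingers, lifted at least 20 mm above the tray's channel floor (height (world z) of stone above 0.06 m and contact force between the fingers and stone above 0.5 N), for 0.2 s.
At the end, for the whole second after the job is handed in: The stone lies at rest flat on the holder's bar, red side up, between the two end stops (underside within 2.5 mm of the seat, tilt under 0.025 rad), its centre within 8 mm along and 9 mm across of the seat's centre and its length within 0.10 rad of the bar's (x of stone in the frame of holder_seat between -0.008 and 0.008 m and y of stone in the frame of holder_seat between -0.009 and 0.009 m and z of stone in the frame of holder_seat between -0.0025 and 0.0025 m and angle between stone's own z axis and vertical below 0.025 rad and angle between the x axis of stone and the x axis of holder, either way round below 0.1 rad and linear speed of stone below 0.02 m/s); the robot touches nothing.
It fails at once if the stone is pressed on the tray's floor with more than 15 N (contact force between stone and tray_pad above 15 N).
It fails at once if the stone is pressed or dropped on the holder with more than 25 N (contact force between stone and holder above 25 N).
It fails at once if the stone falls off or is turned on edge (height (world z) of stone below 0.025 m or angle between stone's own z axis and vertical above 1.2 rad).
It fails at once if the tin, the spice jar or the salt shaker is moved more than 20 mm (distance of any of tin, spice_jar, salt_shaker from where it was at the start of the episode above 0.02 m).
It also fails if it takes over 72 s, if anything falls off the work surface, if the arm or the gripper's body presses on something with over 40 N, if the wrist force passes 120 N, or if a joint passes its speed limit or range.

## Robot

A 6-joint arm with a two-finger parallel gripper is mounted at the origin on a cart in front of the work surface, level with it; the furniture and walls round the work are solid. World frame = base frame: x ahead of the robot, y to its left, z up, the work surface at z = 0. Lengths are in m, angles in rad, forces in N, time in s.
With the tool pointing down it reaches from about 0.225 to 0.875 m from the base axis. Payload 3.4 kg.
Tool frame: the origin (TCP) lies at the very end of the fingers, on their centre line; the grasp point (between the pads) lies behind it (manip.grasp_offset is the z of the grasp point in the tool frame, in m); z points along the fingers, y is the line along which they close (so a half turn about z gives the same grasp; the last joint's range is limited). The gripper opens to 85 mm and grips with 20 to 120 N. Pads are 22 mm wide; open, the fingers measure 114 mm over their backs; the gripper's body (76 mm by 85 mm) begins 54 mm behind the grasp point. The pads swing forward as they close: fully open they stand 13 mm farther back than shut.
Start: joints at [1.073, 0.276, 1.505, -0, 1.361, -0.121], TCP at [0.212, 0.535, 0.231] pointing down, gripper open.
Joint ranges: [-2.89, 2.89], [-0.75, 2.08], [0.22, 2.7], [-1.18, 4.32], [0.11, 2.71], [-2.7, 2.7]. Speed limits (rad/s): [2.57, 2.57, 3.14, 3.14, 3.14, 3.14].

## Interface

Orientations are given as a unit quaternion [w, x, y, z].
In Python, from rig import manip gives the robot as it stands.
- The arm moves only by the shell command python3 -m pendant 'ROWS' [FORCE]. ROWS is JSON, a list of rows, each an object of numbers: "dx", "dy", "dz": the shift along the tool's x, y, z in m; "rx", "ry", "rz": the turn, a rotation vector about the tool's x, y, z in degrees; "hand": the finger opening in m, from 0 to 0.0854. In form: [{"dx": .., "dy": .., "dz": .., "rx": .., "ry": .., "rz": .., "hand": ..}, ...]. A call has 1 to 12 rows; each row shifts and turns the commanded pose from where the row before left it, along the tool's axes as they then stand; what a row does not reach is not made up. A row lasts 1/12 s, in which the tool goes at most 41.7 mm and 7.16 degrees, less where a joint would pass 70% of its speed; a pose out of reach is approached as far as the arm can. A call is refused whole if a number of a shift passes 0.0417 or a number of a turn 7.16, either way. A call with a gripper value outside its range is refused whole. The fingers move at their own pace and stop on an object; FORCE is the grip in N (left out, the last holds). Time passes only in rows, so rows that do not move let the fingers close. It gives the time, the measured TCP pose, the force, the opening and the grip force at its end, in the units of the state.
- manip.get_state(): the state, without advancing time (a new reading comes with each control period).
- manip.get_image(name): name is "scene" or "top" or "wrist"; returns a dict with "frame" (400x640x3 uint8, red, green, blue), "fx", "fy", "cx", "cy" (pixels), "position" and "attitude" of the camera in the world; the wrist camera has in their place "mount" (4x4, takes a point from camera to tool coordinates, whose origin is the TCP and whose axes are the flange's). Camera axes: x right, y up, looking along -z (the intrinsics and any distortion apply to the point x, -y, -z); pixel columns grow to the right and rows downward; lengths in m; the calibration is good to about 2 mm. A picture is of the moment at which its call begins: read the wrist's pose just before it. There is no depth.
- manip.sign_off(): hands the job in; it is judged then, once.
The state is a dict: "clock": time; "qpos": joint angles; "qd": joint speeds; "effort": joint torques, N m; "position": TCP position; "ee_rot": TCP orientation; "contact_force": force on the tool from outside, world axes, zero at the start; "moment": the same for the moment, N m; "width": finger opening in m; "gripper_force": force on a finger pad.
Only numpy, scipy, OpenCV 4.12 (cv2) and the standard library are available. Lean on these libraries where they do the work, as an engineer would, in place of code of your own. Each camera call takes 0.05 s, during which the arm holds its last target. There are 200 camera calls.

## Working session

There is one attempt and no reset: what is moved stays moved. The work goes in short steps, Python scripts to look and compute and a shell command to move; the robot and the scene stay as the last step left them, time stands still between calls to the robot, and variables do not carry over. Pictures are saved under pics/ and viewed, at most 10 in all, crops included, and the job is handed in when it is done.

```bash
mkdir -p pics; ls
cat > h.py <<'E'
import numpy as np, cv2
from rig import manip
from scipy.spatial.transform import Rotation as R
def q2r(q): return R.from_quat([q[1],q[2],q[3],q[0]])
def grab(name,fn=None):
    s=manip.get_state(); im=manip.get_image(name)
    if fn: cv2.imwrite(fn,cv2.cvtColor(im['frame'],cv2.COLOR_RGB2BGR))
    if name=='wrist':
        T=np.eye(4);T[:3,:3]=q2r(s['ee_rot']).as_matrix();T[:3,3]=s['position'];C=T@np.array(im['mount'])
    else:
        C=np.eye(4);a=np.array(im['attitude']);C[:3,:3]=a if a.shape==(3,3) else q2r(a).as_matrix();C[:3,3]=im['position']
    im['C']=C; return im
def ray(im,u,v):
    d=np.array([(u-im['cx'])/im['fx'],-(v-im['cy'])/im['fy'],-1.]); return im['C'][:3,3],im['C'][:3,:3]@d
def onz(im,u,v,z):
    o,d=ray(im,u,v); return o+d*(z-o[2])/d[2]
def proj(im,p):
    c=im['C'][:3,:3].T@(np.asarray(p)-im['C'][:3,3]); return im['cx']-im['fx']*c[0]/c[2], im['cy']+im['fy']*c[1]/c[2]
E
python3 - <<'E'
from h import *
import numpy as np
for n in ['scene','top','wrist']:
    im=grab(n,f'pics/{n}0.png'); print(n,{k:v for k,v in im.items() if k not in('frame',)})
s=manip.get_state();print(s,manip.grasp_offset)
E
```

```text
pics
scene {'fx': 407.82329045869056, 'fy': 407.82329045869056, 'cx': 320.5989475050724, 'cy': 191.78773025605057, 'position': array([ 0.19519608, -0.2945638 ,  0.71272108]), 'attitude': array([ 0.88407497,  0.32943587, -0.11616201, -0.31046714]), 'C': array([[ 7.80233087e-01,  4.72416582e-01, -4.09949877e-01,
         1.95196077e-01],
       [-6.25488316e-01,  5.90164332e-01, -5.10363034e-01,
        -2.94563797e-01],
       [ 8.33835363e-04,  6.54620985e-01,  7.55956792e-01,
         7.12721083e-01],
       [ 0.00000000e+00,  0.00000000e+00,  0.00000000e+00,
         1.00000000e+00]])}
top {'fx': 376.53311409049877, 'fy': 376.53311409049877, 'cx': 312.62225928497395, 'cy': 195.06074141757966, 'position': array([0.42795921, 0.1370686 , 0.92949856]), 'attitude': array([-0.69748493, -0.04678614,  0.05026908,  0.71330137]), 'C': array([[-0.02265166,  0.99033013, -0.13686908,  0.42795921],
       [-0.99973771, -0.02197559,  0.00644875,  0.1370686 ],
       [ 0.00337861,  0.13697925,  0.99056815,  0.92949856],
       [ 0.        ,  0.        ,  0.        ,  1.        ]])}
wrist {'fx': 35
[... 783 characters left out ...]
00]])}
{'clock': 0.15, 'qpos': array([ 1.07299351e+00,  2.76475302e-01,  1.50584925e+00, -2.86286542e-06,
        1.36070087e+00, -1.21007114e-01]), 'qd': array([-0.00075844, -0.00249493, -0.00332676,  0.00052154,  0.00100786,
       -0.00089767]), 'effort': array([-1.95093179e-05, -4.17148590e+01, -2.46031451e+01, -3.54378462e-04,
        7.74640037e-03,  2.21370169e-05]), 'position': array([0.21138643, 0.53430847, 0.23062108]), 'ee_rot': array([-2.16801214e-04,  1.87284994e-01,  9.82305359e-01, -6.82796905e-04]), 'contact_force': array([0.49791152, 0.62223729, 0.55752834]), 'moment': array([-0.03341465, -0.02354979,  0.00257839]), 'gripper_force': 0.0, 'width': 0.08527847073865355} -0.0187
```

View pictures.

View pics/top0.png

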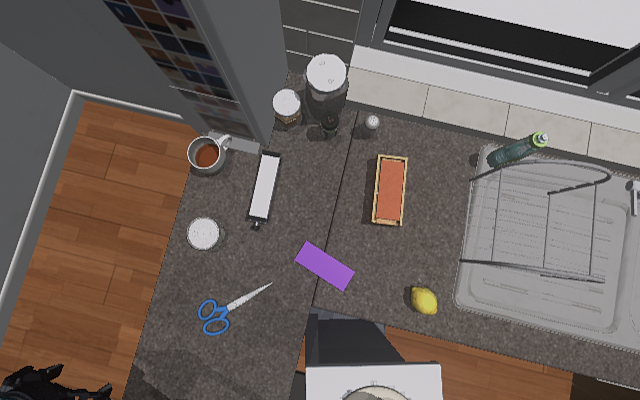

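View pics/scene0.png

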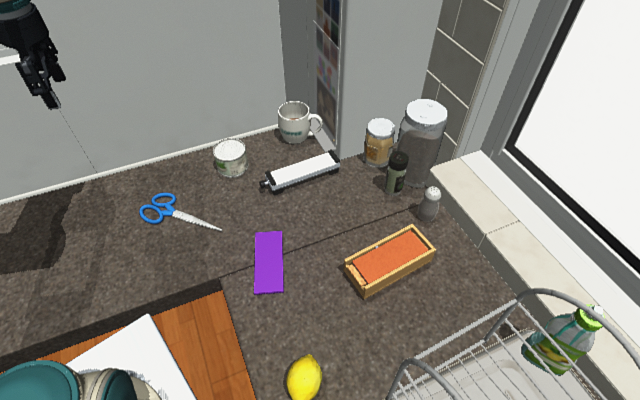

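Top view: red slab in the bamboo tray at (390,190), a purple slab at (325,266), white-topped bar with black stops at (264,186), tin (203,233), spice jar (330,125), salt shaker (371,122). In the scene view, stone (390,258), purple (268,262), holder (302,170). The red slab in the tray fits the description (red top, sunk in bamboo); the purple one is the decoy.

```bash
cat > m.py <<'E'
from h import *
def corners(im,kind,roi):
    hsv=cv2.cvtColor(im['frame'],cv2.COLOR_RGB2HSV)
    if kind=='red': m=((hsv[...,0]<13)&(hsv[...,1]>140)&(hsv[...,2]>90))
    else: m=((hsv[...,1]<35)&(hsv[...,2]>150))
    x0,y0,x1,y1=roi; mm=np.zeros(m.shape,np.uint8); mm[y0:y1,x0:x1]=m[y0:y1,x0:x1]
    cs,_=cv2.findContours(mm,cv2.RETR_EXTERNAL,cv2.CHAIN_APPROX_NONE); c=max(cs,key=cv2.contourArea)
    b=cv2.boxPoints(cv2.minAreaRect(c)); h=cv2.convexHull(c)
    e=cv2.approxPolyN(h,4).reshape(-1,2)
    return e.astype(float),cv2.contourArea(c)
def tri(a,pa,b,pb):
    (o,d),(p,e)=ray(a,*pa),ray(b,*pb); A=np.stack([d,-e],1); t=np.linalg.lstsq(A,p-o,rcond=None)[0]
    x,y=o+t[0]*d,p+t[1]*e; return (x+y)/2,np.linalg.norm(x-y)
def match(ims,kind,rois,z):
    a,b=ims; ca,_=corners(a,kind,rois[0]); cb,_=corners(b,kind,rois[1])
    out=[]
    for p in ca:
        w=onz(a,*p,z); q=min(cb,key=lambda q:np.linalg.norm(onz(b,*q,z)-w)); out.append(tri(a,p,b,q)+(tuple(p),tuple(q)))
    return out
E
python3 - <<'E'
from m import *
t=grab('top');s=grab('scene')
for k,ro,z in [('red',((360,140,420,240),(335,220,445,305)),.048),('white',((240,150,285,222),(262,145,342,195)),.035)]:
    P=[]
    for p,e,a,b in match((t,s),k,ro,z): print(k,p.round(4),round(e,4),a,b); P.append(p)
    P=np.array(P); print('mean',P.mean(0).round(4)); print([ (round(np.linalg.norm(d),4),round(np.degrees(np.arctan2(d[1],d[0])),1)) for d in (np.roll(P,-1,0)-P)])
f=t['frame'][80:300,170:430]
cv2.imwrite('pics/crop1.png',cv2.cvtColor(cv2.resize(f,None,fx=2.7,fy=2.7,interpolation=cv2.INTER_CUBIC),cv2.COLOR_RGB2BGR))
E
```

```text
red [ 0.6239 -0.0903  0.048 ] 0.0037 (np.float64(404.0), np.float64(163.0)) (np.float64(429.0), np.float64(250.0))
red [ 0.4877 -0.0695  0.0468] 0.0023 (np.float64(399.0), np.float64(219.0)) (np.float64(368.0), np.float64(283.0))
red [ 0.4938 -0.0154  0.0501] 0.0014 (np.float64(376.0), np.float64(217.0)) (np.float64(351.0), np.float64(260.0))
red [ 0.6318 -0.0351  0.0468] 0.0016 (np.float64(381.0), np.float64(160.0)) (np.float64(410.0), np.float64(230.0))
mean [ 0.5593 -0.0526  0.0479]
[(np.float64(0.1377), np.float64(171.3)), (np.float64(0.0545), np.float64(83.7)), (np.float64(0.1395), np.float64(-8.1)), (np.float64(0.0558), np.float64(-98.2))]
white [0.6534 0.2095 0.0234] 0.0088 (np.float64(279.0), np.float64(157.0)) (np.float64(340.0), np.float64(165.0))
white [0.4949 0.2486 0.0145] 0.0128 (np.float64(266.0), np.float64(218.0)) (np.float64(271.0), np.float64(190.0))
white [0.5107 0.2825 0.0372] 0.0034 (np.float64(249.0), np.float64(214.0)) (np.float64(271.0), np.float64(171.0))
white [0.6549 0.2525 0.034 ] 0.0011 (np.float64(262.0), np.float64(154.0)) (np.float64(327.0), np.float64(152.0))
mean [0.5785 0.2483 0.0273]
[(np.float64(0.1635), np.float64(166.1)), (np.float64(0.0437), np.float64(65.0)), (np.float64(0.1473), np.float64(-11.7)), (np.float64(0.0444), np.float64(-92.0))]
```

View pics/crop1.png

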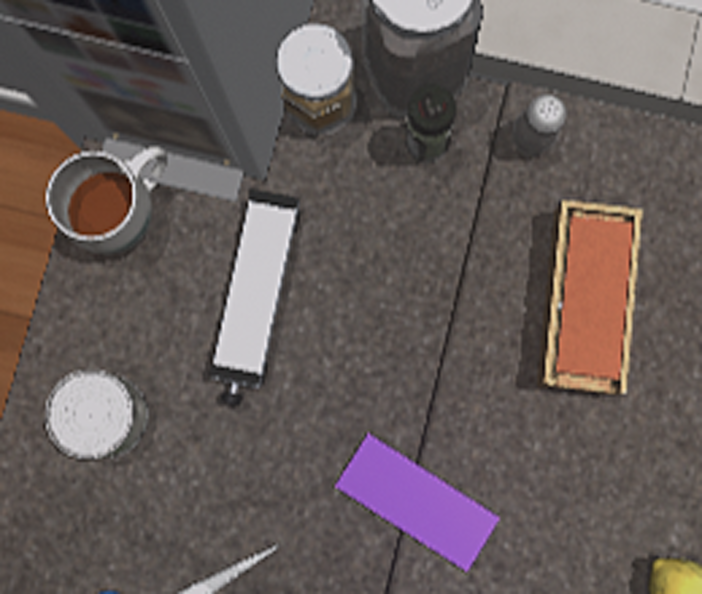

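The crop confirms it: the red slab lies sunk in the bamboo tray (crop 595,297), mouth at the bottom (crop 585,385), clear of the purple slab. I move over the holder first for a close measurement.

```bash
cat >> h.py <<'E'
def goto(p,head=None):
    s=manip.get_state(); Rm=q2r(s['ee_rot']).as_matrix(); d=Rm.T@(np.asarray(p)-s['position'])
    h=np.degrees(np.arctan2(Rm[1,0],Rm[0,0])); out='shift tool mm %s'%(d*1e3).round(1)
    if head is not None:
        a=np.radians(head); x=[np.cos(a),np.sin(a),0]; G=np.stack([x,[x[1],-x[0],0],[0,0,-1]],1)
        out+=' rotvec deg %s'%np.degrees(R.from_matrix(Rm.T@G).as_rotvec()).round(2)
    print('now',s['position'].round(4),'head',h.round(2),'f',np.round(s['contact_force'],2),'w',round(s['width'],4),'clk',s['clock'],'|',out)
E
python3 -m pendant '[{"dx":-0.03,"dy":-0.011},{"dx":-0.03,"dy":-0.011},{"dx":-0.03,"dy":-0.011},{"dx":-0.03,"dy":-0.011},{"dx":-0.03,"dy":-0.011},{"dx":-0.03,"dy":-0.011},{"dx":-0.03,"dy":-0.011},{"dx":-0.03,"dy":-0.011},{"dx":-0.03,"dy":-0.011},{"dx":-0.03,"dy":-0.011},{"dx":-0.03,"dy":-0.011,"rz":-4},{"dx":-0.03,"dy":-0.011,"rz":-4}]'
python3 -m pendant '[{},{},{}]'
python3 - <<'E'
from h import *
im=grab('wrist','pics/wh.png'); goto([.5,.28,.2],166.5)
E
```

```text
now [0.2115 0.5345 0.231 ] head 158.41 f [-0.71  0.5  -0.38] w 0.0851 clk 0.3 | shift tool mm [-361.9 -130.5   31. ] rotvec deg [-0.03 -0.01 -8.09]invalid input
invalid input
```

View pics/wh.png

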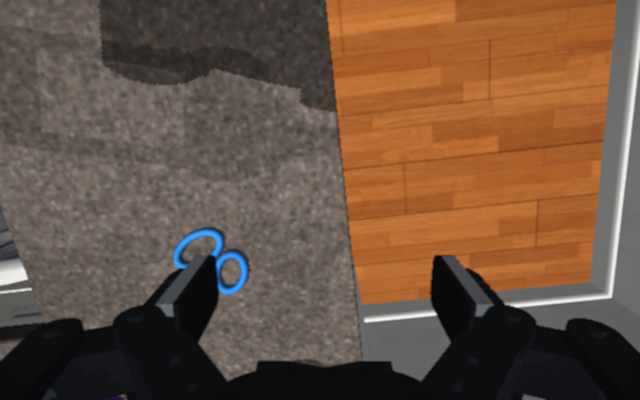

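The wrist view shows the fingers at the lower edge (190,300 and 455,300) and the worktop. The rows probably need all keys.

```bash
python3 -m pendant '[{"dx":-0.03,"dy":-0.01,"dz":-0.006,"rx":0,"ry":0,"rz":0,"hand":0.085}]'; python3 -m pendant '[{"dx":-0.03,"dy":-0.01,"dz":-0.006,"rx":0,"ry":0,"rz":0}]'; python3 -c "
from h import *
goto([.52,.265,.3],166.5)"
```

```text
clock: 0.38
position: [0.2325, 0.5163, 0.236]
ee_rot: [-0.002, 0.185, 0.983, -0.0]
contact_force: [1.7, 0.3, 0.0]
width: 0.0851
gripper_force: 0.0
now [0.2325 0.5163 0.236 ] head 158.66 f [1.67 0.26 0.  ] w 0.0851 clk 0.3833 | shift tool mm [-359.  -129.6  -65.3] rotvec deg [-0.03 -0.24 -7.83]invalid input
```

```bash
python3 -m pendant '[{"dx":-0.032,"dy":-0.011,"dz":-0.006,"rx":0,"ry":0,"rz":0,"hand":0.085},{"dx":-0.032,"dy":-0.011,"dz":-0.006,"rx":0,"ry":0,"rz":0,"hand":0.085},{"dx":-0.032,"dy":-0.011,"dz":-0.006,"rx":0,"ry":0,"rz":0,"hand":0.085},{"dx":-0.032,"dy":-0.011,"dz":-0.006,"rx":0,"ry":0,"rz":0,"hand":0.085},{"dx":-0.032,"dy":-0.011,"dz":-0.006,"rx":0,"ry":0,"rz":0,"hand":0.085},{"dx":-0.032,"dy":-0.011,"dz":-0.006,"rx":0,"ry":0,"rz":0,"hand":0.085},{"dx":-0.032,"dy":-0.011,"dz":-0.006,"rx":0,"ry":0,"rz":0,"hand":0.085},{"dx":-0.032,"dy":-0.011,"dz":-0.006,"rx":0,"ry":0,"rz":0,"hand":0.085},{"dx":-0.032,"dy":-0.011,"dz":-0.006,"rx":0,"ry":0,"rz":0,"hand":0.085},{"dx":-0.032,"dy":-0.011,"dz":-0.006,"rx":0,"ry":0,"rz":-4,"hand":0.085},{"dx":-0.032,"dy":-0.011,"dz":0,"rx":0,"ry":0,"rz":-4,"hand":0.085},{"dx":0,"dy":0,"dz":0,"rx":0,"ry":0,"rz":0,"hand":0.085}]'
python3 -m pendant '[{"dx":0,"dy":0,"dz":0,"rx":0,"ry":0,"rz":0,"hand":0.085},{"dx":0,"dy":0,"dz":0,"rx":0,"ry":0,"rz":0,"hand":0.085},{"dx":0,"dy":0,"dz":0,"rx":0,"ry":0,"rz":0,"hand":0.085}]' >/dev/null
python3 - <<'E'
from h import *
im=grab('wrist','pics/wh2.png'); goto([.52,.265,.3],166.5); np.savez('wh2.npz',frame=im['frame'],C=im['C'],k=[im[x] for x in('fx','fy','cx','cy')])
E
```

```text
clock: 1.38
position: [0.5253, 0.2702, 0.2971]
ee_rot: [0.002, 0.12, 0.993, -0.001]
contact_force: [0.6, 0.1, 0.5]
width: 0.0851
gripper_force: 0.0
now [0.519  0.275  0.2973] head 166.48 f [0.75 0.   0.2 ] w 0.0847 clk 1.6833 | shift tool mm [-3.3 -9.5 -2.7] rotvec deg [ 0.01 -0.04 -0.02]
```

View pics/wh2.png

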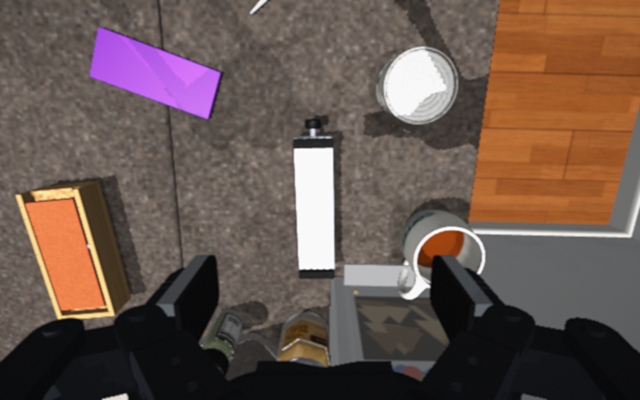

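Wrist view: holder bar runs from (313,147) to (315,270) with the screw end at the top (313,125, toward robot); cabinet foot near (370,275); tray at lower left (70,250). Triangulating from top + wrist.

Run:
```python
from m import *
t=grab('top');w=grab('wrist');s=grab('scene')
def show(n,P,z):
    P=np.array(P);d=np.roll(P,-1,0)-P
    print(n,P.mean(0).round(4),'sides',[(round(float(np.linalg.norm(x[:2])),4),round(float(np.degrees(np.arctan2(x[1],x[0]))),1)) for x in d])
for k,rt,rw,z in [('white',(240,150,285,222),(285,135,345,275),.035),('red',(360,140,420,240),(20,180,120,325),.048)]:
    r=match((w,t),k,(rw,rt),z)
    for p,e,a,b in r: print(k,p.round(4),round(e,4),a,b)
    show('tri',[x[0] for x in r],z)
    show('wristplane',[onz(w,*x[2],z) for x in r],z); show('topplane',[onz(t,*x[3],z) for x in r],z)
# minAreaRect angle subpixel
```

```text
white [0.6577 0.2537 0.0272] 0.0015 (np.float64(334.0), np.float64(268.0)) (np.float64(262.0), np.float64(154.0))
white [0.6468 0.2109 0.0346] 0.0001 (np.float64(298.0), np.float64(270.0)) (np.float64(279.0), np.float64(157.0))
white [0.499  0.2434 0.0336] 0.0003 (np.float64(293.0), np.float64(148.0)) (np.float64(266.0), np.float64(218.0))
white [0.5106 0.2864 0.0174] 0.0008 (np.float64(332.0), np.float64(147.0)) (np.float64(249.0), np.float64(214.0))
tri [0.5785 0.2486 0.0282] sides [(0.0442, -104.2), (0.1514, 167.6), (0.0446, 74.8), (0.1506, -12.5)]
wristplane [0.5768 0.249  0.035 ] sides [(0.0447, -100.0), (0.1514, 167.5), (0.0439, 78.0), (0.1499, -12.2)]
topplane [0.5776 0.2475 0.035 ] sides [(0.0421, -101.5), (0.1513, 167.6), (0.0417, 75.5), (0.1491, -12.2)]
red [ 0.6329 -0.0348  0.0438] 0.0023 (np.float64(105.0), np.float64(306.0)) (np.float64(381.0), np.float64(160.0))
red [ 0.624  -0.0887  0.0479] 0.0034 (np.float64(60.0), np.float64(311.0)) (np.float64(404.0), np.float64(163.0))
red [ 0.4858 -0.0702  0.0462] 0.0011 (np.float64(23.0), np.float64(202.0)) (np.float64(399.0), np.float64(220.0))
red [ 0.4945 -0.0177  0.0392] 0.0014 (np.float64(73.0), np.float64(197.0)) (np.float64(376.0), np.float64(217.0))
tri [ 0.5593 -0.0528  0.0443] sides [(0.0546, -99.4), (0.1395, 172.4), (0.0532, 80.6), (0.1395, -7.1)]
wristplane [ 0.5589 -0.0497  0.048 ] sides [(0.0575, -96.4), (0.142, 172.0), (0.0581, 82.4), (0.1407, -8.3)]
topplane [ 0.5585 -0.0523  0.048 ] sides [(0.0554, -98.9), (0.1375, 171.9), (0.0542, 81.3), (0.1376, -7.6)]
```

```bash
python3 -m pendant '[{"dx":-0.0095,"dy":-0.034,"dz":0,"rx":0,"ry":0,"rz":0,"hand":0.085},{"dx":-0.0095,"dy":-0.034,"dz":0,"rx":0,"ry":0,"rz":0,"hand":0.085},{"dx":-0.0095,"dy":-0.034,"dz":0,"rx":0,"ry":0,"rz":0,"hand":0.085},{"dx":-0.0095,"dy":-0.034,"dz":0,"rx":0,"ry":0,"rz":0,"hand":0.085},{"dx":-0.0095,"dy":-0.034,"dz":0,"rx":0,"ry":0,"rz":0,"hand":0.085},{"dx":-0.0095,"dy":-0.034,"dz":0,"rx":0,"ry":0,"rz":0,"hand":0.085},{"dx":-0.0095,"dy":-0.034,"dz":0,"rx":0,"ry":0,"rz":0,"hand":0.085},{"dx":-0.0095,"dy":-0.034,"dz":0,"rx":0,"ry":0,"rz":0,"hand":0.085},{"dx":-0.0095,"dy":-0.034,"dz":0,"rx":0,"ry":0,"rz":-5.6,"hand":0.085},{"dx":0,"dy":0,"dz":0,"rx":0,"ry":0,"rz":0,"hand":0.085},{"dx":0,"dy":0,"dz":0,"rx":0,"ry":0,"rz":0,"hand":0.085},{"dx":0,"dy":0,"dz":0,"rx":0,"ry":0,"rz":0,"hand":0.085}]'
python3 - <<'E'
from m import *
w=grab('wrist');t=grab('top');goto([.6,-.058,.12],172)
c=[int(v) for v in proj(w,[.56,-.05,.045])]; print(c)
x0,y0=max(c[0]-110,0),max(c[1]-120,0); f=w['frame'][y0:y0+240,x0:x0+220]; print('crop at',x0,y0)
cv2.imwrite('pics/wt.png',cv2.cvtColor(cv2.resize(f,None,fx=2.5,fy=2.5,interpolation=cv2.INTER_CUBIC),cv2.COLOR_RGB2BGR))
r=match((w,t),'red',((c[0]-70,c[1]-90,c[0]+70,c[1]+110),(360,140,420,240)),.048)
P=np.array([x[0] for x in r]);W=np.array([onz(w,*x[2],.048) for x in r]);print(P.round(4),W.round(4),W.mean(0).round(4),[x[2] for x in r])
d=np.roll(W,-1,0)-W;print([(round(float(np.linalg.norm(x)),4),round(float(np.degrees(np.arctan2(x[1],x[0]))),1)) for x in d])
E
```

```text
clock: 2.83
position: [0.5311, -0.0426, 0.2974]
ee_rot: [-0.0, 0.07, 0.998, 0.001]
contact_force: [0.1, 0.7, 0.6]
width: 0.0852
gripper_force: 0.0
now [ 0.5311 -0.0419  0.2974] head 172.09 f [-0.35  0.03  0.71] w 0.0852 clk 2.9333 | shift tool mm [-70.4  -6.6 177.4] rotvec deg [0.04 0.01 0.09]
[321, 186]
crop at 211 66
[[ 0.4931 -0.0137  0.0621]
 [ 0.5758 -0.0206  0.1529]
 [ 0.556  -0.057   0.1984]
 [ 0.4858 -0.0685  0.0533]] [[ 0.4938 -0.0129  0.048 ]
 [ 0.6321 -0.0322  0.048 ]
 [ 0.6242 -0.088   0.048 ]
 [ 0.4859 -0.069   0.048 ]] [ 0.559  -0.0505  0.048 ] [(np.float64(347.0), np.float64(123.0)), (np.float64(345.0), np.float64(244.0)), (np.float64(297.0), np.float64(244.0)), (np.float64(294.0), np.float64(123.0))]
[(0.1396, -7.9), (0.0564, -98.0), (0.1396, 172.2), (0.0566, 82.0)]
```

View pics/wt.png

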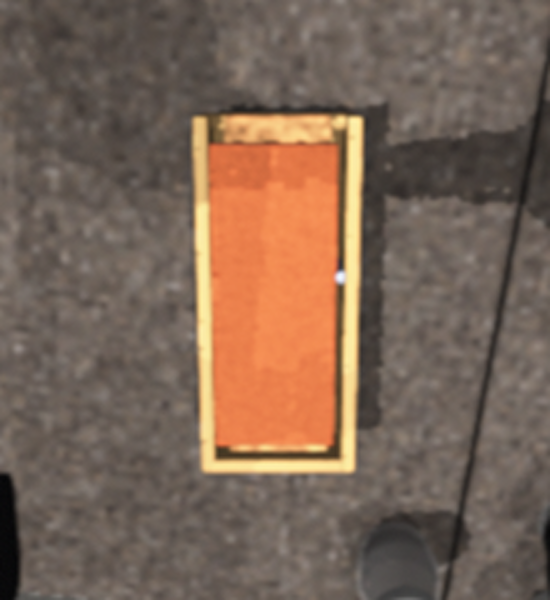

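Wrist crop: tray rails with mouth at the top (crop row 117 → pixel row 113), stone front edge at crop row 143, stud at (341,277), closed back at crop row 472 → 255, salt shaker at (398,560).

Run:
```python
from m import *
w=grab('wrist')
a=np.radians(-7.9);ux=np.array([np.cos(a),np.sin(a)]);uy=np.array([-ux[1],ux[0]]);S=np.array([.559,-.0505])
for n,cx,cy,z in [('mouthL',193,117,.0495),('mouthR',363,117,.0495),('backL',202,472,.0495),('backR',356,472,.0495),('stud',341,277,.045)]:
    p=onz(w,211+cx/2.5,66+cy/2.5,z)[:2]; print(n,p.round(4),'in stone frame',((p-S)@ux).round(4),((p-S)@uy).round(4))
for sx in (.05,.055): print(sx,(S+ux*sx).round(4))
p=S+ux*.056+uy*0; goto([*p,.12],172.1)
```

```text
mouthL [ 0.4747 -0.0727] in stone frame -0.0804 -0.0336
mouthR [ 0.4846 -0.0015] in stone frame -0.0805 0.0383
backL [ 0.6366 -0.0953] in stone frame 0.083 -0.0337
backR [ 0.6466 -0.0232] in stone frame 0.083 0.0391
stud [ 0.553  -0.0188] in stone frame -0.0103 0.0306
0.05 [ 0.6085 -0.0574]
0.055 [ 0.6135 -0.0581]
now [ 0.5312 -0.0419  0.2974] head 172.11 f [-0.53 -0.36 -0.69] w 0.085 clk 2.9833 | shift tool mm [-84.7  -4.8 177.4] rotvec deg [0.03 0.01 0.01]
```

```bash
python3 -m pendant '[{"dx":-0.0081,"dy":0,"dz":0.02,"rx":0,"ry":0,"rz":0,"hand":0},{"dx":-0.0081,"dy":0,"dz":0.022,"rx":0,"ry":0,"rz":0,"hand":0},{"dx":-0.0081,"dy":0,"dz":0.022,"rx":0,"ry":0,"rz":0,"hand":0},{"dx":-0.0081,"dy":0,"dz":0.022,"rx":0,"ry":0,"rz":0,"hand":0},{"dx":-0.0081,"dy":0,"dz":0.022,"rx":0,"ry":0,"rz":0,"hand":0},{"dx":-0.0081,"dy":0,"dz":0.022,"rx":0,"ry":0,"rz":0,"hand":0},{"dx":-0.0081,"dy":0,"dz":0.022,"rx":0,"ry":0,"rz":0,"hand":0},{"dx":-0.0081,"dy":0,"dz":0.022,"rx":0,"ry":0,"rz":0,"hand":0},{"dx":-0.0081,"dy":-0.0013,"dz":0.022,"rx":0,"ry":0,"rz":0,"hand":0},{"dx":-0.0081,"dy":-0.0013,"dz":0.016,"rx":0,"ry":0,"rz":0,"hand":0},{"dx":0,"dy":0,"dz":0,"rx":0,"ry":0,"rz":0,"hand":0},{"dx":0,"dy":0,"dz":0,"rx":0,"ry":0,"rz":0,"hand":0}]' 30
python3 -m pendant '[{"dx":0,"dy":0,"dz":0,"rx":0,"ry":0,"rz":0,"hand":0},{"dx":0,"dy":0,"dz":0,"rx":0,"ry":0,"rz":0,"hand":0},{"dx":0,"dy":0,"dz":0,"rx":0,"ry":0,"rz":0,"hand":0}]'
python3 - <<'E'
from h import *
goto([.6108,-.0556,.055],172.1)
E
```

```text
clock: 3.98
position: [0.6107, -0.0559, 0.0845]
ee_rot: [-0.001, 0.069, 0.998, 0.0]
contact_force: [0.3, 0.6, -0.5]
width: 0.0001
gripper_force: 0.0
clock: 4.23
position: [0.6116, -0.0569, 0.0869]
ee_rot: [0.001, 0.069, 0.998, -0.0]
contact_force: [-0.1, -0.1, -0.0]
width: 0.0003
gripper_force: 0.0
now [ 0.6116 -0.0569  0.0869] head 172.03 f [-0.07 -0.14 -0.01] w 0.0003 clk 4.2333 | shift tool mm [ 1.1  1.2 31.9] rotvec deg [-0.    0.14 -0.07]
```

```bash
python3 -m pendant '[{"dx":0,"dy":0.001,"dz":0.008,"rx":0,"ry":0,"rz":0,"hand":0},{"dx":0,"dy":0,"dz":0.008,"rx":0,"ry":0,"rz":0,"hand":0},{"dx":0,"dy":0,"dz":0.008,"rx":0,"ry":0,"rz":0,"hand":0},{"dx":0,"dy":0,"dz":0.006,"rx":0,"ry":0,"rz":0,"hand":0},{"dx":0,"dy":0,"dz":0,"rx":0,"ry":0,"rz":0,"hand":0},{"dx":0,"dy":0,"dz":0,"rx":0,"ry":0,"rz":0,"hand":0}]'
for i in 1 2 3; do python3 -m pendant '[{"dx":0,"dy":0,"dz":0.002,"rx":0,"ry":0,"rz":0,"hand":0},{"dx":0,"dy":0,"dz":0,"rx":0,"ry":0,"rz":0,"hand":0}]' | egrep 'pos|contact'; done
```

```text
clock: 4.73
position: [0.6107, -0.0561, 0.0543]
ee_rot: [-0.001, 0.07, 0.998, 0.0]
contact_force: [0.1, 0.6, 0.0]
width: 0.0001
gripper_force: 0.0
position: [0.6114, -0.0562, 0.0532]
contact_force: [-1.0, 0.1, -0.1]
position: [0.6113, -0.0562, 0.0512]
contact_force: [-0.0, -1.2, 0.7]
position: [0.6111, -0.0562, 0.0491]
contact_force: [-0.6, 0.3, 0.4]
```

```bash
for i in 1 2 3; do python3 -m pendant '[{"dx":0,"dy":0,"dz":0.0007,"rx":0,"ry":0,"rz":0,"hand":0},{"dx":0,"dy":0,"dz":0,"rx":0,"ry":0,"rz":0,"hand":0},{"dx":0,"dy":0,"dz":0,"rx":0,"ry":0,"rz":0,"hand":0}]' | egrep 'pos|contact'; done
```

```text
position: [0.6113, -0.0562, 0.0486]
contact_force: [-0.7, -0.0, -0.4]
position: [0.6114, -0.0562, 0.0479]
contact_force: [-0.8, 0.6, 0.7]
position: [0.6114, -0.0562, 0.0473]
contact_force: [-0.2, -0.2, 1.4]
```

Contact at about z = 0.0475. Continuing slowly.

```bash
for i in 1 2 3; do python3 -m pendant '[{"dx":0,"dy":0,"dz":0.0006,"rx":0,"ry":0,"rz":0,"hand":0},{"dx":0,"dy":0,"dz":0,"rx":0,"ry":0,"rz":0,"hand":0},{"dx":0,"dy":0,"dz":0,"rx":0,"ry":0,"rz":0,"hand":0}]' | egrep 'pos|contact'; done
```

```text
position: [0.6114, -0.0562, 0.0467]
contact_force: [0.2, -0.7, 1.7]
position: [0.6115, -0.0562, 0.0461]
contact_force: [0.6, 0.5, 1.3]
position: [0.6116, -0.0562, 0.0455]
contact_force: [0.4, -0.4, 1.0]
```

```bash
for i in 1 2 3; do python3 -m pendant '[{"dx":0,"dy":0,"dz":0.0008,"rx":0,"ry":0,"rz":0,"hand":0},{"dx":0,"dy":0,"dz":0,"rx":0,"ry":0,"rz":0,"hand":0},{"dx":0,"dy":0,"dz":0,"rx":0,"ry":0,"rz":0,"hand":0}]' | egrep 'pos|contact'; done
```

```text
position: [0.6115, -0.0562, 0.0447]
contact_force: [-0.0, -0.2, 2.1]
position: [0.6116, -0.0562, 0.0439]
contact_force: [1.1, 0.6, 2.9]
position: [0.6116, -0.0562, 0.0431]
contact_force: [2.3, -0.4, 2.7]
```

Floor is soft at the back (~0.7 N/mm), so I'll press nearer the middle, where the tilt is less.

```bash
cat > ov.py <<'E'
from h import *
def over():
    w=grab('wrist'); hsv=cv2.cvtColor(w['frame'],cv2.COLOR_RGB2HSV)
    m=((hsv[...,0]<13)&(hsv[...,1]>140)&(hsv[...,2]>60)).astype(np.uint8)
    a=np.radians(-7.9);ux=np.array([np.cos(a),np.sin(a)]);S=np.array([.559,-.0505]);uy=np.array([-ux[1],ux[0]])
    M=S-ux*.0805+uy*.0025
    c,_=cv2.findContours(m,cv2.RETR_EXTERNAL,cv2.CHAIN_APPROX_NONE); c=max(c,key=cv2.contourArea).reshape(-1,2)
    P=np.array([onz(w,*q,.048)[:2] for q in c])-M; x=P@ux; y=P@uy
    L=x[(y<-.015)&(y>-.024)]; Rr=x[(y>.015)&(y<.024)]
    s=manip.get_state(); tip=(s['position'][:2]-M)
    print('front edge mm rel mouth at -y,+y:',(L.min()*1e3).round(1) if len(L) else None,(Rr.min()*1e3).round(1) if len(Rr) else None,'tip x,y',(tip@ux*1e3).round(1),(tip@uy*1e3).round(1),'z',s['position'][2].round(4),'F',np.round(s['contact_force'],1),'t',round(s['clock'],2))
if __name__=='__main__': over()
E
python3 -m pendant '[{"dx":0,"dy":0,"dz":-0.012,"rx":0,"ry":0,"rz":0,"hand":0},{"dx":0.017,"dy":0,"dz":0,"rx":0,"ry":0,"rz":0,"hand":0},{"dx":0.017,"dy":0,"dz":0,"rx":0,"ry":0,"rz":0,"hand":0},{"dx":0,"dy":0,"dz":0.003,"rx":0,"ry":0,"rz":0,"hand":0},{"dx":0,"dy":0,"dz":0.003,"rx":0,"ry":0,"rz":0,"hand":0},{"dx":0,"dy":0,"dz":0.001,"rx":0,"ry":0,"rz":0,"hand":0},{"dx":0,"dy":0,"dz":0,"rx":0,"ry":0,"rz":0,"hand":0}]' | egrep 'pos|contact'; python3 ov.py
for i in 1 2 3; do python3 -m pendant '[{"dx":0,"dy":0,"dz":0.0008,"rx":0,"ry":0,"rz":0,"hand":0},{"dx":0,"dy":0,"dz":0,"rx":0,"ry":0,"rz":0,"hand":0}]' | egrep 'pos|contact'; done
```

```text
position: [0.5778, -0.0515, 0.0473]
contact_force: [0.4, -0.4, 1.6]
front edge mm rel mouth at -y,+y: 11.2 11.2 tip x,y 99.6 -0.9 z 0.0476 F [-0.9 -0.7  1.4] t 8.12
position: [0.5783, -0.0516, 0.0471]
contact_force: [-0.7, 0.5, 0.3]
position: [0.5784, -0.0516, 0.0466]
contact_force: [0.3, 0.2, 0.9]
position: [0.5784, -0.0516, 0.0459]
contact_force: [1.9, -0.1, 2.8]
```

```bash
for i in 1 2 3; do python3 -m pendant '[{"dx":0,"dy":0,"dz":0.0008,"rx":0,"ry":0,"rz":0,"hand":0},{"dx":0,"dy":0,"dz":0,"rx":0,"ry":0,"rz":0,"hand":0}]' | egrep 'pos|contact'; done
```

```text
position: [0.5785, -0.0516, 0.0452]
contact_force: [1.2, 0.7, 3.4]
position: [0.5785, -0.0516, 0.0444]
contact_force: [1.0, -0.0, 4.2]
position: [0.5786, -0.0516, 0.0436]
contact_force: [3.2, 0.7, 5.5]
```

```bash
for i in 1 2; do python3 -m pendant '[{"dx":0,"dy":0,"dz":0.0009,"rx":0,"ry":0,"rz":0,"hand":0},{"dx":0,"dy":0,"dz":0,"rx":0,"ry":0,"rz":0,"hand":0},{"dx":0,"dy":0,"dz":0,"rx":0,"ry":0,"rz":0,"hand":0}]' | egrep 'pos|contact'; done; python3 ov.py
```

```text
position: [0.5786, -0.0516, 0.0429]
contact_force: [2.6, 0.3, 6.0]
position: [0.5787, -0.0517, 0.0422]
contact_force: [2.8, -0.2, 6.5]
front edge mm rel mouth at -y,+y: 11.8 11.9 tip x,y 100.2 -0.9 z 0.0422 F [ 1.2 -0.5  6.9] t 9.67
```

```bash
python3 -m pendant '[{"dx":0,"dy":0,"dz":0.001,"rx":0,"ry":0,"rz":0,"hand":0},{"dx":0,"dy":0,"dz":0.0004,"rx":0,"ry":0,"rz":0,"hand":0},{"dx":0,"dy":0,"dz":0,"rx":0,"ry":0,"rz":0,"hand":0}]' | egrep 'pos|contact'
python3 -m pendant '[{"dx":0.0025,"dy":0,"dz":-0.0003,"rx":0,"ry":0,"rz":0,"hand":0},{"dx":0.0025,"dy":0,"dz":-0.0003,"rx":0,"ry":0,"rz":0,"hand":0}]' | egrep 'pos|contact'; python3 ov.py
python3 -m pendant '[{"dx":0.0025,"dy":0,"dz":-0.0004,"rx":0,"ry":0,"rz":0,"hand":0},{"dx":0.0025,"dy":0,"dz":-0.0003,"rx":0,"ry":0,"rz":0,"hand":0}]' | egrep 'pos|contact'; python3 ov.py
```

```text
position: [0.5788, -0.0517, 0.041]
contact_force: [1.2, -0.1, 7.4]
position: [0.5756, -0.0513, 0.042]
contact_force: [3.7, -0.2, 7.9]
front edge mm rel mouth at -y,+y: 8.4 8.5 tip x,y 96.3 -0.9 z 0.042 F [3.  0.1 7.5] t 10.13
position: [0.5706, -0.0505, 0.0428]
contact_force: [4.2, -0.2, 7.6]
front edge mm rel mouth at -y,+y: 3.6 3.7 tip x,y 91.3 -0.9 z 0.0428 F [ 3.3 -0.6  7.4] t 10.35
```

The stone follows the fingertip. Continuing.

```bash
python3 -m pendant '[{"dx":0.0025,"dy":0,"dz":-0.0002,"rx":0,"ry":0,"rz":0,"hand":0},{"dx":0.0025,"dy":0,"dz":-0.0003,"rx":0,"ry":0,"rz":0,"hand":0},{"dx":0.0025,"dy":0,"dz":-0.0003,"rx":0,"ry":0,"rz":0,"hand":0}]' | egrep 'pos|contact'; python3 ov.py
python3 -m pendant '[{"dx":0.0025,"dy":0,"dz":-0.0003,"rx":0,"ry":0,"rz":0,"hand":0},{"dx":0.0025,"dy":0,"dz":-0.0003,"rx":0,"ry":0,"rz":0,"hand":0},{"dx":0.0025,"dy":0,"dz":-0.0003,"rx":0,"ry":0,"rz":0,"hand":0}]' | egrep 'pos|contact'; python3 ov.py
```

```text
position: [0.5633, -0.0495, 0.0436]
contact_force: [4.3, 0.1, 8.0]
front edge mm rel mouth at -y,+y: -3.9 -3.6 tip x,y 83.8 -0.9 z 0.0436 F [ 4.1 -1.3  8.7] t 10.65
position: [0.5558, -0.0484, 0.0445]
contact_force: [5.0, -0.1, 8.4]
front edge mm rel mouth at -y,+y: -11.6 -11.2 tip x,y 76.3 -0.9 z 0.0445 F [ 3.5 -0.4  9.7] t 10.95
```

```bash
python3 -m pendant '[{"dx":0.0025,"dy":0,"dz":-0.0004,"rx":0,"ry":0,"rz":0,"hand":0},{"dx":0.0025,"dy":0,"dz":-0.0004,"rx":0,"ry":0,"rz":0,"hand":0},{"dx":0.0025,"dy":0,"dz":-0.0003,"rx":0,"ry":0,"rz":0,"hand":0}]' | egrep 'pos|contact'; python3 ov.py
python3 -m pendant '[{"dx":0.0025,"dy":0,"dz":-0.0003,"rx":0,"ry":0,"rz":0,"hand":0},{"dx":0.0025,"dy":0,"dz":-0.0002,"rx":0,"ry":0,"rz":0,"hand":0}]' | egrep 'pos|contact'; python3 ov.py
```

```text
position: [0.5482, -0.0473, 0.0455]
contact_force: [4.0, 0.2, 7.1]
front edge mm rel mouth at -y,+y: -19.1 -19.1 tip x,y 68.6 -0.9 z 0.0455 F [ 3.1 -0.8  8.5] t 11.25
position: [0.5432, -0.0466, 0.046]
contact_force: [3.8, -0.3, 8.4]
front edge mm rel mouth at -y,+y: -24.2 -24.1 tip x,y 63.6 -0.8 z 0.0459 F [ 2.9 -0.3  8.8] t 11.47
```

```bash
python3 -m pendant '[{"dx":0.0025,"dy":0,"dz":-0.0003,"rx":0,"ry":0,"rz":0,"hand":0},{"dx":0.0025,"dy":0,"dz":-0.0002,"rx":0,"ry":0,"rz":0,"hand":0}]' | egrep 'pos|contact'; python3 ov.py
python3 -m pendant '[{"dx":0.0025,"dy":0,"dz":-0.0003,"rx":0,"ry":0,"rz":0,"hand":0},{"dx":0.0025,"dy":0,"dz":-0.0002,"rx":0,"ry":0,"rz":0,"hand":0}]' | egrep 'pos|contact'; python3 ov.py
```

```text
position: [0.5382, -0.046, 0.0464]
contact_force: [3.4, -0.5, 8.0]
front edge mm rel mouth at -y,+y: -29.3 -29.3 tip x,y 58.5 -0.9 z 0.0464 F [ 3.  -0.6  8.4] t 11.68
position: [0.5331, -0.0452, 0.0468]
contact_force: [3.4, 0.0, 8.1]
front edge mm rel mouth at -y,+y: -34.5 -34.4 tip x,y 53.3 -0.8 z 0.0468 F [ 3.5 -1.5  8.4] t 11.9
```

```bash
python3 -m pendant '[{"dx":0.0025,"dy":0,"dz":-0.0002,"rx":0,"ry":0,"rz":0,"hand":0},{"dx":0.0025,"dy":0,"dz":-0.0002,"rx":0,"ry":0,"rz":0,"hand":0}]' | egrep 'pos|contact'; python3 ov.py
python3 -m pendant '[{"dx":0.0025,"dy":0,"dz":-0.0002,"rx":0,"ry":0,"rz":0,"hand":0},{"dx":0.0025,"dy":0,"dz":-0.0001,"rx":0,"ry":0,"rz":0,"hand":0},{"dx":0.0015,"dy":0,"dz":-0.0001,"rx":0,"ry":0,"rz":0,"hand":0},{"dx":0,"dy":0,"dz":0,"rx":0,"ry":0,"rz":0,"hand":0}]' | egrep 'pos|contact'; python3 ov.py
```

```text
position: [0.5281, -0.0445, 0.0472]
contact_force: [4.5, -0.1, 7.9]
front edge mm rel mouth at -y,+y: -39.6 -39.6 tip x,y 48.2 -0.8 z 0.0472 F [3.4 0.5 7.9] t 12.12
position: [0.5209, -0.0435, 0.0475]
contact_force: [3.0, 0.9, 8.5]
front edge mm rel mouth at -y,+y: -46.9 -46.5 tip x,y 41.9 -0.8 z 0.0475 F [ 3.4 -0.2  8.3] t 12.5
```

Overhang is about 46 mm. Lift off, retreat back and open, then check.

```bash
python3 -m pendant '[{"dx":0,"dy":0,"dz":-0.0005,"rx":0,"ry":0,"rz":0,"hand":0},{"dx":0,"dy":0,"dz":-0.001,"rx":0,"ry":0,"rz":0,"hand":0},{"dx":0,"dy":0,"dz":-0.005,"rx":0,"ry":0,"rz":0,"hand":0},{"dx":0,"dy":0,"dz":-0.02,"rx":0,"ry":0,"rz":0,"hand":0},{"dx":0,"dy":0,"dz":-0.03,"rx":0,"ry":0,"rz":0,"hand":0.085},{"dx":0,"dy":0,"dz":-0.03,"rx":0,"ry":0,"rz":0,"hand":0.085},{"dx":0,"dy":0,"dz":-0.03,"rx":0,"ry":0,"rz":0,"hand":0.085},{"dx":0,"dy":0,"dz":-0.03,"rx":0,"ry":0,"rz":0,"hand":0.085},{"dx":0,"dy":0,"dz":0,"rx":0,"ry":0,"rz":0,"hand":0.085},{"dx":0,"dy":0,"dz":0,"rx":0,"ry":0,"rz":0,"hand":0.085},{"dx":0,"dy":0,"dz":0,"rx":0,"ry":0,"rz":0,"hand":0.085},{"dx":0,"dy":0,"dz":0,"rx":0,"ry":0,"rz":0,"hand":0.085}]'
python3 - <<'E'
from m import *
import ov; ov.over()
w=grab('wrist','pics/w3.png'); c=[int(v) for v in proj(w,[.51,-.043,.045])]; print(c)
e,A=corners(w,'red',(c[0]-100,max(c[1]-140,0),c[0]+100,min(c[1]+140,399)));W=np.array([onz(w,*q,.048) for q in e]);print(e.tolist(),W.round(4).tolist(),W.mean(0).round(4))
d=np.roll(W,-1,0)-W;print([(round(float(np.linalg.norm(x)),4),round(float(np.degrees(np.arctan2(x[1],x[0]))),1)) for x in d])
E
```

```text
clock: 13.5
position: [0.5175, -0.0429, 0.1911]
ee_rot: [-0.002, 0.07, 0.998, 0.0]
contact_force: [-0.7, 0.0, -0.1]
width: 0.0851
gripper_force: 0.0
front edge mm rel mouth at -y,+y: -47.1 -47.1 tip x,y 38.5 -0.7 z 0.1911 F [ 0.3 -0.7  0.4] t 13.55
[323, 174]
[[359.0, 73.0], [355.0, 245.0], [289.0, 245.0], [283.0, 73.0]] [[0.4359, -0.0056, 0.048], [0.5738, -0.0246, 0.048], [0.566, -0.0805, 0.048], [0.428, -0.0621, 0.048]] [ 0.5009 -0.0432  0.048 ]
[(0.1393, -7.8), (0.0565, -98.0), (0.1392, 172.4), (0.0571, 82.1)]
```

View pics/w3.png

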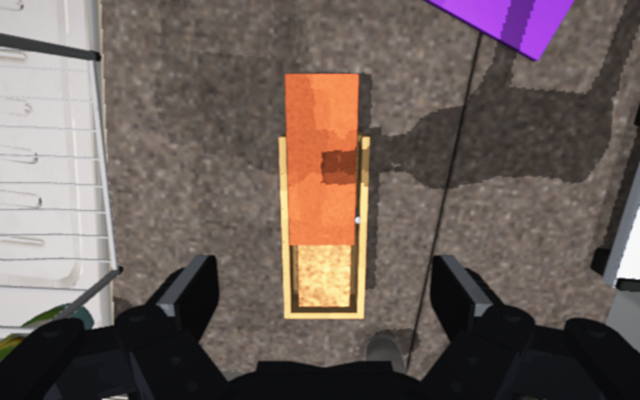

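The picture shows the stone's front (322,73) out of the mouth (row ~137), straight, rear edge at row 245. Now to the grasp pose.

```bash
python3 -m pendant '[{"dx":0.031,"dy":0,"dz":0.015,"rx":0,"ry":0,"rz":0,"hand":0.085},{"dx":0.031,"dy":-0.002,"dz":0.02,"rx":0,"ry":0,"rz":0,"hand":0.085},{"dx":0,"dy":0,"dz":0.03,"rx":0,"ry":0,"rz":0,"hand":0.085},{"dx":0,"dy":0,"dz":0.02,"rx":0,"ry":0,"rz":0,"hand":0.085},{"dx":0,"dy":0,"dz":0,"rx":0,"ry":0,"rz":0,"hand":0.085},{"dx":0,"dy":0,"dz":0,"rx":0,"ry":0,"rz":0,"hand":0.085},{"dx":0,"dy":0,"dz":0,"rx":0,"ry":0,"rz":0,"hand":0.085}]'
python3 - <<'E'
from h import *
goto([.4553,-.0369,.0225],172.15)
t=grab('top'); hsv=cv2.cvtColor(t['frame'],cv2.COLOR_RGB2HSV); m=(hsv[...,0]>125)&(hsv[...,0]<150)&(hsv[...,1]>120); v,u=np.nonzero(m)
P=np.array([onz(t,a,b,.01) for a,b in zip(u,v)]); print('purple xmax',P[P[:,0].argmax()].round(3),'ymin',P[P[:,1].argmin()].round(3))
E
```

```text
clock: 14.18
position: [0.4584, -0.0368, 0.1085]
ee_rot: [0.0, 0.07, 0.998, -0.0]
contact_force: [0.1, 0.0, -0.0]
width: 0.0849
gripper_force: 0.0
now [ 0.4584 -0.0368  0.1085] head 172.01 f [ 0.13  0.02 -0.01] w 0.0849 clk 14.1833 | shift tool mm [ 3.1 -0.5 86. ] rotvec deg [-0.    0.05 -0.14]
purple xmax [0.443 0.15  0.01 ] ymin [0.369 0.038 0.01 ]
```

```bash
python3 -m pendant '[{"dx":0.002,"dy":-0.0005,"dz":0.02,"rx":0,"ry":0,"rz":0,"hand":0.085},{"dx":0,"dy":0,"dz":0.02,"rx":0,"ry":0,"rz":0,"hand":0.085},{"dx":0,"dy":0,"dz":0.02,"rx":0,"ry":0,"rz":0,"hand":0.085},{"dx":0,"dy":0,"dz":0.015,"rx":0,"ry":0,"rz":0,"hand":0.085},{"dx":0,"dy":0,"dz":0.009,"rx":0,"ry":0,"rz":0,"hand":0.085},{"dx":0,"dy":0,"dz":0,"rx":0,"ry":0,"rz":0,"hand":0.085},{"dx":0,"dy":0,"dz":0,"rx":0,"ry":0,"rz":0,"hand":0.085},{"dx":0,"dy":0,"dz":0,"rx":0,"ry":0,"rz":0,"hand":0.085}]'
python3 -c "
from h import *
goto([.4553,-.0369,.0225],172.15)"
```

```text
clock: 14.9
position: [0.4567, -0.0371, 0.025]
ee_rot: [0.001, 0.07, 0.998, -0.0]
contact_force: [-0.4, -0.2, -0.3]
width: 0.0849
gripper_force: 0.0
now [ 0.4567 -0.0371  0.025 ] head 172.02 f [-0.37 -0.23 -0.3 ] w 0.0849 clk 14.9 | shift tool mm [1.4 0.  2.5] rotvec deg [-0.01  0.14 -0.13]
```

```bash
python3 -m pendant '[{"dx":0.001,"dy":0,"dz":0.002,"rx":0,"ry":0,"rz":0,"hand":0.085},{"dx":0,"dy":0,"dz":0,"rx":0,"ry":0,"rz":0,"hand":0.06},{"dx":0,"dy":0,"dz":0,"rx":0,"ry":0,"rz":0,"hand":0.06},{"dx":0,"dy":0,"dz":0,"rx":0,"ry":0,"rz":0,"hand":0.04},{"dx":0,"dy":0,"dz":0,"rx":0,"ry":0,"rz":0,"hand":0.04},{"dx":0,"dy":0,"dz":0,"rx":0,"ry":0,"rz":0,"hand":0.04},{"dx":0,"dy":0,"dz":0,"rx":0,"ry":0,"rz":0,"hand":0.04},{"dx":0,"dy":0,"dz":0,"rx":0,"ry":0,"rz":0,"hand":0.04},{"dx":0,"dy":0,"dz":0,"rx":0,"ry":0,"rz":0,"hand":0.04}]' 35
```

```text
clock: 15.65
position: [0.4546, -0.0364, 0.0224]
ee_rot: [0.0, 0.07, 0.998, 0.0]
contact_force: [-1.0, 2.2, 5.2]
width: 0.0547
gripper_force: 38.1
```

```bash
python3 -m pendant '[{"dx":0,"dy":0,"dz":-0.001,"rx":0,"ry":0,"rz":0,"hand":0.04},{"dx":0,"dy":0,"dz":-0.002,"rx":0,"ry":0,"rz":0,"hand":0.04},{"dx":0,"dy":0,"dz":-0.004,"rx":0,"ry":0,"rz":0,"hand":0.04},{"dx":0,"dy":0,"dz":-0.006,"rx":0,"ry":0,"rz":0,"hand":0.04},{"dx":0,"dy":0,"dz":-0.008,"rx":0,"ry":0,"rz":0,"hand":0.04},{"dx":0,"dy":0,"dz":-0.01,"rx":0,"ry":0,"rz":0,"hand":0.04},{"dx":0,"dy":0,"dz":-0.01,"rx":0,"ry":0,"rz":0,"hand":0.04},{"dx":0,"dy":0,"dz":-0.01,"rx":0,"ry":0,"rz":0,"hand":0.04},{"dx":0,"dy":0,"dz":-0.01,"rx":0,"ry":0,"rz":0,"hand":0.04},{"dx":0,"dy":0,"dz":-0.01,"rx":0,"ry":0,"rz":0,"hand":0.04},{"dx":0,"dy":0,"dz":0,"rx":0,"ry":0,"rz":0,"hand":0.04},{"dx":0,"dy":0,"dz":0,"rx":0,"ry":0,"rz":0,"hand":0.04}]' 35
python3 -m pendant '[{"dx":0,"dy":0,"dz":-0.02,"rx":0,"ry":0,"rz":0,"hand":0.04},{"dx":0,"dy":0,"dz":-0.02,"rx":0,"ry":0,"rz":0,"hand":0.04},{"dx":0,"dy":0,"dz":0,"rx":0,"ry":0,"rz":0,"hand":0.04},{"dx":0,"dy":0,"dz":0,"rx":0,"ry":0,"rz":0,"hand":0.04},{"dx":0,"dy":0,"dz":0,"rx":0,"ry":0,"rz":0,"hand":0.04}]'
python3 - <<'E'
from h import *
s=manip.get_state();print(s['moment'],s['contact_force'])
im=grab('scene'); f=im['frame'][100:320,160:460]
cv2.imwrite('pics/s4.png',cv2.cvtColor(cv2.resize(f,None,fx=2.6,fy=2.6,interpolation=cv2.INTER_CUBIC),cv2.COLOR_RGB2BGR)); grab('wrist','pics/w4.png')
E
```

```text
clock: 16.65
position: [0.455, -0.0371, 0.0938]
ee_rot: [0.001, 0.07, 0.998, -0.0]
contact_force: [0.4, -0.6, -2.0]
width: 0.0554
gripper_force: 37.7
clock: 17.07
position: [0.4535, -0.0366, 0.1318]
ee_rot: [-0.001, 0.07, 0.998, 0.0]
contact_force: [-1.2, -0.4, -2.6]
width: 0.0554
gripper_force: 38.1
[0.0301127 0.0534013 0.0116423] [-1.18232184 -0.43954325 -2.59906077]
```

View pics/s4.png

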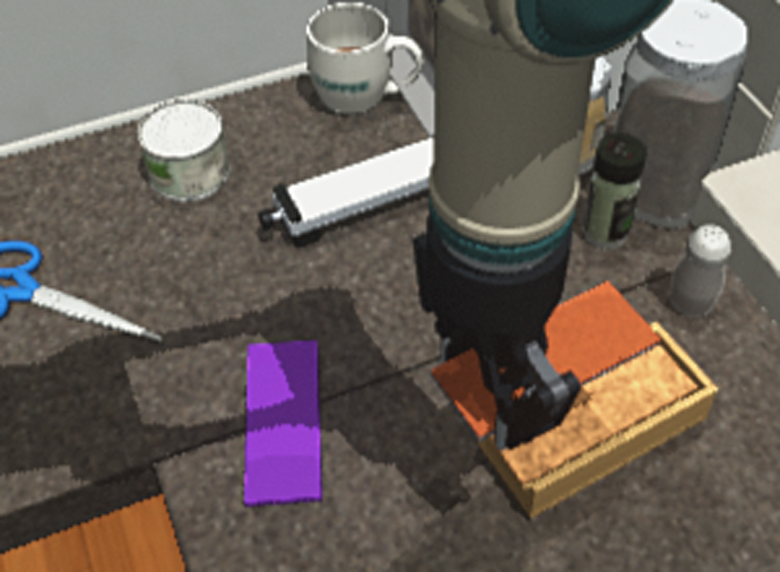

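The stone is held by its near end above the tray; far corners at crop (610,283) and (658,345). I check its sag by crossing those rays with the known far-edge plane.

Run:
```python
from h import *
im=grab('scene');s=manip.get_state();R_=q2r(s['ee_rot']).as_matrix();ux=-R_[:,0];p=s['position'];uy=R_[:,1]
def hit(cx,cy,d):
    o,r=ray(im,160+cx/2.6,100+cy/2.6); x=o+r*((p+ux*d-o)@ux)/(r@ux); return x,(x-p)@uy
for n,cx,cy,d in [('farL',610,283,.115),('farR',658,345,.115),('nearL',437,372,-.024),('nearR',485,435,-.024)]:
    x,l=hit(cx,cy,d); print(n,x.round(4),'lateral',round(l,4),'z above tcp',round(x[2]-p[2],4))
```

```text
farL [ 0.5703 -0.0321  0.1603] lateral 0.0207 z above tcp 0.0287
farR [ 0.563  -0.0837  0.1527] lateral -0.0314 z above tcp 0.0211
nearL [ 0.4317 -0.0192  0.1692] lateral 0.0141 z above tcp 0.0376
nearR [ 0.4243 -0.0721  0.1726] lateral -0.0392 z above tcp 0.041
```

Run:
```python
from m import *
s=manip.get_state();R_=q2r(s['ee_rot']).as_matrix();p=s['position']
im=grab('scene')
for x,y in [(-.115,.028),(-.115,-.028),(.024,.028),(.024,-.028)]:
    q=proj(im,p+R_@np.array([x,y,-.0257])); print('pred crop',round((q[0]-160)*2.6),round((q[1]-100)*2.6))
w=grab('wrist'); c=np.array([[-.115,.028],[-.115,-.028],[.024,.028],[.024,-.028]])
for x,y in c: print('pred wrist',np.round(proj(w,p+R_@np.array([x,y,-.0257])),1))
hsv=cv2.cvtColor(w['frame'],cv2.COLOR_RGB2HSV)
m=((hsv[...,0]<13)&(hsv[...,1]>140)&(hsv[...,2]>60)).astype(np.uint8)
for u in (250,270,290,324,350,370,390): v=np.nonzero(m[:,u])[0]; print(u,v.min() if len(v) else None,v.max() if len(v) else None)
for v in (150,170,200,230,260,290,320): u=np.nonzero(m[v])[0]; print('row',v,u.min() if len(u) else None,u.max() if len(u) else None)
```

```text
pred crop 603 279
pred crop 656 337
pred crop 425 367
pred crop 473 434
pred wrist [387.5 520.2]
pred wrist [263.3 520.3]
pred wrist [407.4 232. ]
pred wrist [244.9 231.9]
250 233 319
270 233 361
290 233 361
324 233 367
350 233 363
370 232 361
390 232 364
row 150 None None
row 170 None None
row 200 None None
row 230 None None
row 260 246 401
row 290 249 399
row 320 251 398
```

View pics/w4.png

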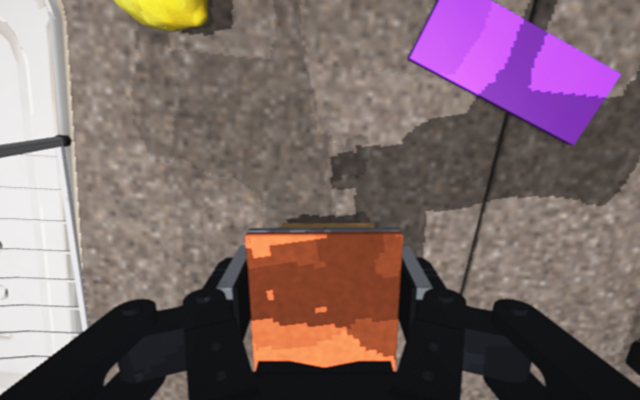

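Wrist view: stone front edge at row 232 (predicted 232 for a level stone), columns 246–402, centred between the pads — level, sag negligible. Carrying it over the holder.

```bash
python3 -m pendant '[{"dx":-0.0033,"dy":0.015,"dz":0,"rx":0,"ry":0,"rz":0,"hand":0.04},{"dx":-0.0033,"dy":0.025,"dz":0,"rx":0,"ry":0,"rz":0,"hand":0.04},{"dx":-0.0033,"dy":0.03,"dz":0,"rx":0,"ry":0,"rz":0,"hand":0.04},{"dx":-0.0033,"dy":0.03,"dz":0,"rx":0,"ry":0,"rz":0,"hand":0.04},{"dx":-0.0033,"dy":0.03,"dz":0,"rx":0,"ry":0,"rz":0,"hand":0.04},{"dx":-0.0033,"dy":0.03,"dz":0,"rx":0,"ry":0,"rz":0,"hand":0.04},{"dx":-0.0033,"dy":0.03,"dz":0,"rx":0,"ry":0,"rz":0,"hand":0.04},{"dx":-0.0033,"dy":0.03,"dz":0,"rx":0,"ry":0,"rz":0,"hand":0.04},{"dx":-0.0033,"dy":0.03,"dz":0,"rx":0,"ry":0,"rz":0,"hand":0.04},{"dx":-0.0033,"dy":0.03,"dz":0,"rx":0,"ry":0,"rz":0,"hand":0.04},{"dx":-0.0033,"dy":0.0236,"dz":0,"rx":0,"ry":0,"rz":2,"hand":0.04},{"dx":0,"dy":0,"dz":0,"rx":0,"ry":0,"rz":2.3,"hand":0.04}]'
python3 -m pendant '[{"dx":0,"dy":0,"dz":0,"rx":0,"ry":0,"rz":0,"hand":0.04},{"dx":0,"dy":0,"dz":0,"rx":0,"ry":0,"rz":0,"hand":0.04},{"dx":0,"dy":0,"dz":0,"rx":0,"ry":0,"rz":0,"hand":0.04}]' | grep grip
python3 - <<'E'
from h import *
goto([.5321,.259,.06],167.7)
t=grab('top'); print('tin',onz(t,203,233,.058).round(3))
E
```

```text
clock: 18.32
position: [0.5341, 0.2637, 0.1322]
ee_rot: [0.001, 0.106, 0.994, 0.002]
contact_force: [-0.5, 0.6, -2.1]
width: 0.0556
gripper_force: 38.1
gripper_force: 38.1
now [0.5321 0.2582 0.1324] head 167.73 f [ 0.37  0.04 -1.53] w 0.0551 clk 18.5667 | shift tool mm [ 0.1  0.8 72.4] rotvec deg [-0.05 -0.06  0.03]
tin [0.466 0.386 0.058]
```

```bash
python3 -m pendant '[{"dx":0,"dy":0.0008,"dz":0.012,"rx":0,"ry":0,"rz":0,"hand":0.04},{"dx":0,"dy":0,"dz":0.018,"rx":0,"ry":0,"rz":0,"hand":0.04},{"dx":0,"dy":0,"dz":0.018,"rx":0,"ry":0,"rz":0,"hand":0.04},{"dx":0,"dy":0,"dz":0.018,"rx":0,"ry":0,"rz":0,"hand":0.04},{"dx":0,"dy":0,"dz":0.014,"rx":0,"ry":0,"rz":0,"hand":0.04},{"dx":0,"dy":0,"dz":0.008,"rx":0,"ry":0,"rz":0,"hand":0.04},{"dx":0,"dy":0,"dz":0.004,"rx":0,"ry":0,"rz":0,"hand":0.04},{"dx":0,"dy":0,"dz":0,"rx":0,"ry":0,"rz":0,"hand":0.04},{"dx":0,"dy":0,"dz":0,"rx":0,"ry":0,"rz":0,"hand":0.04},{"dx":0,"dy":0,"dz":0,"rx":0,"ry":0,"rz":0,"hand":0.04}]' | egrep 'pos|cont|grip'
python3 - <<'E'
from h import *
w=grab('wrist','pics/w5.png'); goto([.5321,.259,.0174],167.7)
f=w['frame'][120:320,200:450]
a=cv2.resize(f,None,fx=2,fy=2,interpolation=cv2.INTER_CUBIC)
s=grab('scene'); b=cv2.resize(s['frame'][100:240,200:400],(500,350),interpolation=cv2.INTER_CUBIC) if 0 else cv2.resize(s['frame'][120:280,200:360],(250,250))
c=np.zeros((400,750,3),np.uint8);c[:,:500]=a;c[:250,500:]=b
cv2.imwrite('pics/m5.png',cv2.cvtColor(c,cv2.COLOR_RGB2BGR))
E
```

```text
position: [0.5336, 0.2599, 0.042]
contact_force: [0.5, -0.0, -1.8]
gripper_force: 38.1
now [0.5336 0.2599 0.042 ] head 167.71 f [-0.87  0.53 -1.69] w 0.0554 clk 19.5 | shift tool mm [ 1.3 -1.2 24.6] rotvec deg [0.07 0.11 0.01]
```

View pics/m5.png

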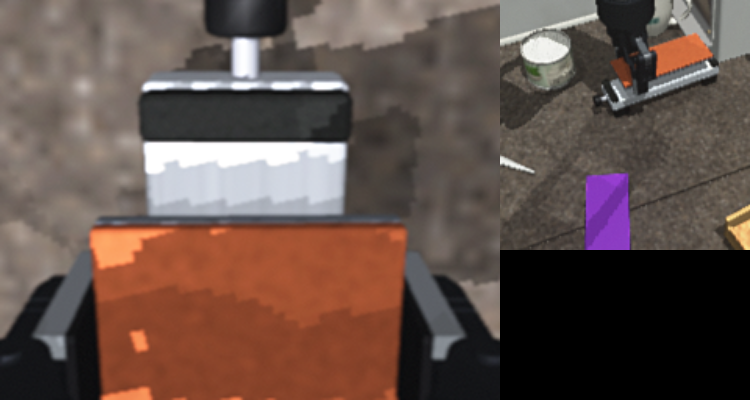

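Mosaic left: near stop's inner edge at crop row 141, bar sides at columns 146/345, stone's front edge at row 226, columns 92/405. Converting to offsets in the tool frame.

Run:
```python
from h import *
w=grab('wrist');s=manip.get_state();R_=q2r(s['ee_rot']).as_matrix();p=s['position'];print(p)
f=lambda c,r,z:(R_.T@(onz(w,200+c/2,120+r/2,z)-p)*1e3).round(1)
print('stop inner L,R (z.042)',f(143,141,.042),f(350,141,.042))
print('bar L,R seat',f(146,150,.035),f(345,150,.035),f(148,205,.035),f(343,205,.035))
print('stone front top',f(92,228,p[2]+.0256),f(405,228,p[2]+.0256))
```

```text
[0.53332409 0.25987575 0.04177663]
stop inner L,R (z.042) [ 32.  -22.   -0.3] [32.1 20.  -0.3]
bar L,R seat [ 28.2 -22.5   6.7] [28.2 20.1  6.8] [ 15.7 -22.6   6.7] [15.7 20.1  6.8]
stone front top [ 23.2 -27.6 -25.7] [ 23.2  26.4 -25.6]
```

Gap to the near stop is 8 mm instead of 5 mm, so shift 3 mm back; lateral and heading fine. Lowering.

```bash
python3 -m pendant '[{"dx":0.003,"dy":-0.0004,"dz":0,"rx":0,"ry":0,"rz":0,"hand":0.04},{"dx":0,"dy":0,"dz":0.006,"rx":0,"ry":0,"rz":0,"hand":0.04},{"dx":0,"dy":0,"dz":0.006,"rx":0,"ry":0,"rz":0,"hand":0.04},{"dx":0,"dy":0,"dz":0.005,"rx":0,"ry":0,"rz":0,"hand":0.04},{"dx":0,"dy":0,"dz":0.002,"rx":0,"ry":0,"rz":0,"hand":0.04},{"dx":0,"dy":0,"dz":0,"rx":0,"ry":0,"rz":0,"hand":0.04},{"dx":0,"dy":0,"dz":0,"rx":0,"ry":0,"rz":0,"hand":0.04},{"dx":0,"dy":0,"dz":0,"rx":0,"ry":0,"rz":0,"hand":0.04}]' | egrep 'pos|cont|grip'
for i in 1 2 3; do python3 -m pendant '[{"dx":0,"dy":0,"dz":0.0007,"rx":0,"ry":0,"rz":0,"hand":0.04},{"dx":0,"dy":0,"dz":0,"rx":0,"ry":0,"rz":0,"hand":0.04},{"dx":0,"dy":0,"dz":0,"rx":0,"ry":0,"rz":0,"hand":0.04}]' | egrep 'pos|cont'; done
```

```text
position: [0.53, 0.26, 0.0219]
contact_force: [0.3, -0.1, -1.1]
gripper_force: 38.1
position: [0.5298, 0.26, 0.0214]
contact_force: [0.1, -0.6, -0.6]
position: [0.5297, 0.2599, 0.0205]
contact_force: [-0.0, 0.5, -1.5]
position: [0.5297, 0.2599, 0.0198]
contact_force: [-0.1, -0.4, -1.5]
```

```bash
for i in 1 2 3; do python3 -m pendant '[{"dx":0,"dy":0,"dz":0.0006,"rx":0,"ry":0,"rz":0,"hand":0.04},{"dx":0,"dy":0,"dz":0,"rx":0,"ry":0,"rz":0,"hand":0.04},{"dx":0,"dy":0,"dz":0,"rx":0,"ry":0,"rz":0,"hand":0.04}]' | egrep 'pos|cont'; done
```

```text
position: [0.5297, 0.2599, 0.0192]
contact_force: [0.8, 0.3, -1.5]
position: [0.5297, 0.2599, 0.0186]
contact_force: [1.0, -0.4, -2.2]
position: [0.5298, 0.26, 0.0181]
contact_force: [0.3, 0.1, -0.5]
```

```bash
for i in 1 2 3; do python3 -m pendant '[{"dx":0,"dy":0,"dz":0.0004,"rx":0,"ry":0,"rz":0,"hand":0.04},{"dx":0,"dy":0,"dz":0,"rx":0,"ry":0,"rz":0,"hand":0.04},{"dx":0,"dy":0,"dz":0,"rx":0,"ry":0,"rz":0,"hand":0.04}]' | egrep 'pos|cont'; python3 -c "
from h import *
print(manip.get_state()['moment'].round(2))"; done
```

```text
position: [0.5298, 0.26, 0.0178]
contact_force: [-0.3, -0.7, -0.2]
[-0.03  0.06 -0.02]
position: [0.5299, 0.26, 0.0178]
contact_force: [-1.4, -0.3, 5.0]
[-0.01  0.22  0.03]
position: [0.5299, 0.26, 0.0177]
contact_force: [-2.8, -1.7, 7.6]
[-0.02  0.37  0.01]
```

Contact felt (about 8 N). Ease off slightly and open.

```bash
python3 -m pendant '[{"dx":0,"dy":0,"dz":-0.0005,"rx":0,"ry":0,"rz":0,"hand":0.04},{"dx":0,"dy":0,"dz":0,"rx":0,"ry":0,"rz":0,"hand":0.04}]' | egrep 'pos|cont'
python3 -m pendant '[{"dx":0,"dy":0,"dz":0,"rx":0,"ry":0,"rz":0,"hand":0.056},{"dx":0,"dy":0,"dz":0,"rx":0,"ry":0,"rz":0,"hand":0.058},{"dx":0,"dy":0,"dz":0,"rx":0,"ry":0,"rz":0,"hand":0.062},{"dx":0,"dy":0,"dz":0,"rx":0,"ry":0,"rz":0,"hand":0.07},{"dx":0,"dy":0,"dz":0,"rx":0,"ry":0,"rz":0,"hand":0.085},{"dx":0,"dy":0,"dz":0,"rx":0,"ry":0,"rz":0,"hand":0.085},{"dx":0,"dy":0,"dz":0,"rx":0,"ry":0,"rz":0,"hand":0.085},{"dx":0,"dy":0,"dz":0,"rx":0,"ry":0,"rz":0,"hand":0.085}]'
```

```text
position: [0.5299, 0.26, 0.0178]
contact_force: [-1.5, -0.9, 6.5]
clock: 23.35
position: [0.5298, 0.2599, 0.0173]
ee_rot: [0.0, 0.107, 0.994, 0.0]
contact_force: [0.2, -0.3, 0.2]
width: 0.085
gripper_force: 0.0
```

Released. Rise straight up and check the placement in numbers from the wrist camera.

```bash
python3 -m pendant '[{"dx":0,"dy":0,"dz":-0.005,"rx":0,"ry":0,"rz":0,"hand":0.085},{"dx":0,"dy":0,"dz":-0.015,"rx":0,"ry":0,"rz":0,"hand":0.085},{"dx":0,"dy":0,"dz":-0.03,"rx":0,"ry":0,"rz":0,"hand":0.085},{"dx":0,"dy":0,"dz":-0.035,"rx":0,"ry":0,"rz":0,"hand":0.085},{"dx":0,"dy":0,"dz":-0.035,"rx":0,"ry":0,"rz":0,"hand":0.085},{"dx":0,"dy":0,"dz":-0.035,"rx":0,"ry":0,"rz":0,"hand":0.085},{"dx":0,"dy":0,"dz":-0.035,"rx":0,"ry":0,"rz":0,"hand":0.085},{"dx":0,"dy":0,"dz":-0.035,"rx":0,"ry":0,"rz":0,"hand":0.085},{"dx":0,"dy":0,"dz":-0.03,"rx":0,"ry":0,"rz":0,"hand":0.085},{"dx":0,"dy":0,"dz":0,"rx":0,"ry":0,"rz":0,"hand":0.085},{"dx":0,"dy":0,"dz":0,"rx":0,"ry":0,"rz":0,"hand":0.085},{"dx":0,"dy":0,"dz":0,"rx":0,"ry":0,"rz":0,"hand":0.085}]' | egrep 'pos|cont'
python3 - <<'E'
from m import *
w=grab('wrist','pics/w6.png'); goto([.53,.26,.3])
c=[int(v) for v in proj(w,[.577,.2485,.04])]
e,A=corners(w,'red',(c[0]-60,c[1]-100,c[0]+60,c[1]+90));W=np.array([onz(w,*q,.043) for q in e]);print(e.tolist(),W.mean(0).round(4),c)
d=np.roll(W,-1,0)-W;print([(round(float(np.linalg.norm(x)),4),round(float(np.degrees(np.arctan2(x[1],x[0]))),1)) for x in d])
# dark end stops along the stone's axis: brightness profile
g=cv2.cvtColor(w['frame'],cv2.COLOR_RGB2GRAY); u0=int(round(e[:,0].mean()))
y0,y1=int(e[:,1].min()),int(e[:,1].max())
col=g[:,u0-6:u0+7].mean(1).round(0).astype(int); print('near',y0,list(zip(range(y0-22,y0+3),col[y0-22:y0+3].tolist()))); print('far',y1,list(zip(range(y1-2,y1+20),col[y1-2:y1+20].tolist())))
# side: two-view height check with scene
s=grab('scene'); r=match((w,s),'red',((c[0]-60,c[1]-100,c[0]+60,c[1]+90),(250,130,360,210)),.043)
for x in r: print(x[0].round(4),round(x[1],4))
E
```

```text
position: [0.5292, 0.2597, 0.2719]
contact_force: [-0.5, -0.2, -1.0]
now [0.5288 0.2596 0.2711] head 167.71 f [-0.37 -0.41 -0.48] w 0.0851 clk 24.4 | shift tool mm [ -1.    0.6 -29. ]
[[352.0, 143.0], [350.0, 266.0], [300.0, 266.0], [297.0, 143.0]] [0.5752 0.2499 0.043 ] [323, 208]
[(0.139, -12.0), (0.0567, -102.3), (0.139, 168.0), (0.0565, 77.8)]
near 143 [(121, 130), (122, 122), (123, 118), (124, 118), (125, 121), (126, 145), (127, 167), (128, 112), (129, 42), (130, 35), (131, 39), (132, 40), (133, 40), (134, 40), (135, 39), (136, 33), (137, 56), (138, 174), (139, 254), (140, 255), (141, 254), (142, 232), (143, 158), (144, 134), (145, 150)]
far 266 [(264, 164), (265, 176), (266, 220), (267, 246), (268, 205), (269, 97), (270, 26), (271, 28), (272, 40), (273, 44), (274, 43), (275, 43), (276, 41), (277, 42), (278, 62), (279, 93), (280, 105), (281, 105), (282, 104), (283, 104), (284, 103), (285, 103)]
[0.5138 0.292  0.041 ] 0.0005
[0.652  0.2629 0.0401] 0.0024
[0.6385 0.2073 0.0393] 0.0008
[0.5022 0.2361 0.0389] 0.0011
```

Placement: centre within about 2 mm of the seat, heading −12.1° vs −12.2°, bright gaps at both stops (~5 mm each), and all corners at the same height. Handing in.

```bash
python3 -c "
from rig import manip
print(manip.sign_off())"
```

```text
the job is handed in; nothing more can be done
None
```

I slid the stone out of the tray to about 47 mm overhang, pinched it and laid it flat and squarely on the holder. My last measurement put it about 2 mm from the seat's centre. The job is handed in at about 24.5 s, with no verdict returned.

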